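# Check the spring scale with the steel check weight

## Task

Check the bench's spring scale: first lift the tin off its pan and stand it upright, wholly on the cork coaster, then take the steel check weight with the black knob from the sloping rack and stand it upright in the middle of the pan, inside the printed ring. Set both down gently, without dropping them or pushing the pan down to its stop, and leave the brass weight in the rack and the spool, screwdriver and bottle as they are.

Things in the scene. Friction and masses are not known exactly. Their poses are not given: they have to be found in the camera images.
- scale: Blue spring scale, fixed; place and yaw vary. Origin on the bench at the middle of its base, under the pan's centre; z up. Base 150 x 150 mm, 40 mm high. A dial column 50 mm (x) by 60 mm (y), 195 mm tall, stands on its -x side: it spans x = -135 to -85 mm, so the gripper must keep clear of it when working over the pan.
- pan_centre (a point): Centre of the upper face of the scale's round aluminium pan (124 mm across, 6 mm thick); moves with the pan. 78 mm above the bench with the pan empty. A black printed ring, 66 mm inside diameter, marks the middle; axes as the scale's.
- pan (a joint): How far the sprung pan has sunk, m: 0 empty, stop at 0.025. Spring 600 N/m (1 N sinks it 1.7 mm; the tin some 2.5 to 5 mm, the steel weight about 10 mm), damped.
- tin_centre (a point): Closed steel tin with paper band and red lid, upright on the pan at the start, anywhere within about 18 mm of its middle; 57 mm diameter, 80 mm tall, about 0.15 to 0.3 kg. Point half-way up on its axis; z is its axis, up.
- coaster: Round cork coaster fixed on the bench, 110 mm diameter, 5 mm thick; origin at the centre of its underside. It lies on one side of the scale, left or right, the rack on the other.
- rack: Wooden rack fixed on the bench, base 160 x 170 mm; place and yaw vary. Origin on the bench. It has two V grooves side by side, 84 mm apart along its y, in which the two check weights lean with their tops towards the rack's -x, axis 35 degrees from vertical, standing on a sloping ledge. The grooves are open on the upper (+x) side and reach 55 mm up along the weight from its foot; a weight is drawn out along its axis.
- steel_weight_centre (a point): Steel check weight with black knob, 0.54 to 0.66 kg, 110 mm long; leans in one groove of the rack (either one). Point on its axis half-way, 55 mm from the foot; z is its axis from foot to knob. Body 42 mm diameter, 65 mm long from the foot; neck 16 mm diameter; cylindrical knob 28 mm diameter from 80 to 110 mm above the foot, so the knob's middle is 40 mm from this point along z.
- brass_weight_centre (a point): All-brass check weight, 85 mm long, 42 mm diameter, in the other groove; stays there. Point on its axis half-way; z its axis from foot to knob (28 mm diameter, top 30 mm).
- spool_centre (a point): Solder spool with blue flanges, standing loose on the bench beyond the coaster; 60 mm diameter, 55 mm tall; point at its centre. Leave alone.
- screwdriver_grip (a point): Screwdriver, 180 mm long, lying loose on the robot's side of the coaster, roughly along y; point on its handle, x along it to the tip. Leave alone.
- bottle_centre (a point): Amber bottle, 48 mm diameter, 150 mm tall, standing loose between robot and scale; point half-way up. Leave alone.

How it is judged:
On the way:
1. the tin stands upright and released on the cork coaster (horizontal distance between tin_centre and coaster below 0.027 m and angle between tin_centre's own z axis and vertical below 0.1 rad and z of tin_centre in the frame of coaster between 0.04 and 0.05 m and contact force between the fingers and tin below 0.1 N and linear speed of tin below 0.03 m/s), for 0.2 s.
At the end, for the whole second after the job is handed in: The steel weight stands upright (within 4.5 degrees) and at rest on the pan, its axis within 12.5 mm of the pan's centre, the pan carried down by it alone (6 to 14 mm); the tin stands upright (within 5.5 degrees), at rest and released on the coaster, its axis within 27 mm of the coaster's centre (all of step 1 and horizontal distance between steel_weight_centre and pan_centre below 0.0125 m and angle between steel_weight_centre's own z axis and vertical below 0.08 rad and z of steel_weight_centre in the frame of pan_centre between 0.05 and 0.06 m and value of joint pan between 0.006 and 0.014 m and linear speed of steel_weight below 0.03 m/s); the robot touches nothing.
It fails at once if the spool, screwdriver or bottle is shifted by more than 20 mm or knocked over (distance of any of spool_centre, screwdriver_grip, bottle_centre from where it was at the start of the episode above 0.02 m or angle between any of spool_centre, bottle_centre's own z axis and vertical above 0.35 rad).
It fails at once if the brass weight is shifted by more than 20 mm (distance of brass_weight_centre from where it was at the start of the episode above 0.02 m).
It fails at once if the pan is banged down or pushed to its stop (value of joint pan above 0.0235 m or velocity of joint pan above 0.4 m/s).
It fails at once if the tin or the steel weight is dropped ((contact force between the fingers and tin below 0.05 N and linear speed of tin above 0.45 m/s) or (contact force between the fingers and steel_weight below 0.05 N and linear speed of steel_weight above 0.45 m/s)).
It fails at once if the tin is tipped over (angle between tin_centre's own z axis and vertical above 0.7 rad).
It also fails if it takes over 70 s, if anything falls off the work surface, if the arm or the gripper's body presses on something with over 40 N, if the wrist force passes 120 N, or if a joint passes its speed limit or range.

## Robot

A 6-joint arm with a two-finger parallel gripper is mounted at the origin on the work surface. World frame = base frame: x ahead of the robot, y to its left, z up, the work surface at z = 0. Lengths are in m, angles in rad, forces in N, time in s.
With the tool pointing down it reaches from about 0.3 to 0.775 m from the base axis. Payload 14.6 kg.
Tool frame: the origin (TCP) lies midway between the tips of the shut fingers; the grasp point (between the pads) lies 19 mm behind it; z points along the fingers, y is the line along which they close (so a half turn about z gives the same grasp; the last joint's range is limited). The gripper opens to 94 mm and grips with 3 to 60 N. Pads are 16 mm wide; open, the fingers measure 119 mm over their backs; the gripper's body (75 mm by 177 mm) begins 78 mm behind the grasp point.
Start: joints at [1.041, 0.3, 1.521, -0, 1.321, -0.067], TCP at [0.246, 0.492, 0.205] pointing down, gripper open.
Joint ranges: [-3.03, 3.03], [-0.79, 2.21], [0.23, 2.52], [-1.04, 4.18], [0, 3.07], [-2.55, 2.55]. Speed limits (rad/s): [2.22, 2.22, 2.57, 3.14, 3.14, 3.14].

## Interface

Orientations are given as [roll, pitch, yaw] about the fixed x, y, z axes, in that order (R = Rz(yaw) Ry(pitch) Rx(roll)).
In Python, from station import ctrl gives the robot as it stands. The module is installed in compiled form; this text tells all that it offers.
- The arm moves only by the tool servo_tool, never from a script. Its argument "plan" is a list of rows, each a list of 7 numbers: the opening in per cent of the stroke, from 0 (shut) to 100 (fully open), then the shift along the tool's x, y, z in m, then the turn, a rotation vector about the tool's x, y, z in rad. A call has exactly 8 rows; each row shifts and turns the commanded pose from where the row before left it, along the tool's axes as they then stand; what a row does not reach is not made up. A row lasts 1/8 s, in which the tool goes at most 62.5 mm and 10.7 degrees, less where a joint would pass 70% of its speed; a pose out of reach is approached as far as the arm can. A call with a gripper value outside its range is refused whole. The fingers move at their own pace and stop on an object; "force" is the grip in N (left out, the last holds). Time passes only in rows, so rows that do not move let the fingers close, or fill a call up. It gives the time, the measured TCP pose, the force, the opening and the grip force at its end, in the units of the state.
- ctrl.get_obs(): the state, without advancing time (a new reading comes with each control period).
- ctrl.camera(name): name is "scene" or "top" or "wrist"; returns a dict with "pixels" (480x640x3 uint8, red, green, blue), "z_map" (480x640 float32, m along the optical axis (not along the pixel's ray), 0 where there is no reading), "mtx" (3x3 intrinsics, pixels), "pose" (4x4, takes a point from camera to world coordinates). Camera axes: x right, y up, looking along -z (the intrinsics and any distortion apply to the point x, -y, -z); pixel columns grow to the right and rows downward; lengths in m; the calibration is good to about 2 mm. A picture is of the moment at which its call begins.
- ctrl.hand_in(): hands the job in; it is judged then, once.
The state is a dict: "time_s": time; "qpos": joint angles; "joint_vel": joint speeds; "tau": joint torques, N m; "ee_pos": TCP position; "eef_rot": TCP orientation; "force": force on the tool from outside, world axes, zero at the start; "moment": the same for the moment, N m; "grip_width": finger opening in m; "grip_force": force on a finger pad.
Only numpy, scipy, OpenCV 4.12 (cv2) and the standard library are available. Lean on these libraries where they do the work, as an engineer would, in place of code of your own. Each camera call takes 0.05 s, during which the arm holds its last target. There are 200 camera calls.

## Working session

There is one attempt and no reset: what is moved stays moved. The work goes in short steps, Python scripts to look and compute and a tool call to move; the robot and the scene stay as the last step left them, time stands still between calls to the robot, and variables do not carry over. Pictures are saved under pics/ and viewed, at most 10 in all, crops included, and the job is handed in when it is done.

Besides the shell and the picture viewer there is one more tool, called as name([rows], argument=value, ...), one row to a line, values as JSON. servo_tool: Moves the arm, as the interface text tells. Its arguments: {"type":"object","properties":{"plan":{"type":"array","items":{"type":"array","items":{"type":"number"}}},"force":{"type":"number"}},"required":["plan"]}

```bash
mkdir -p pics; cat > h.py <<'E'
import numpy as np, cv2
from station import ctrl
def shot(name,tag):
    c=ctrl.camera(name); np.savez(f'{tag}.npz',**c); cv2.imwrite(f'pics/{tag}.png',c['pixels'][:,:,::-1]); return c
def cloud(c):
    z=c['z_map']; v,u=np.mgrid[0:480,0:640]; K=c['mtx']
    P=np.stack([(u-K[0,2])/K[0,0]*z,-(v-K[1,2])/K[1,1]*z,-z],-1)
    T=c['pose']; W=P@T[:3,:3].T+T[:3,3]; W[z==0]=np.nan; return W
E
python3 - <<'E'
from h import *
for n in ['scene','top']:
    c=shot(n,n+'0'); print(n,c['mtx'].round(1).tolist(),c['pose'].round(3).tolist())
print(ctrl.get_obs())
E
```

```text
scene [[532.7, 0.0, 315.2], [0.0, 532.7, 245.5], [0.0, 0.0, 1.0]] [[-0.762, -0.459, 0.457, 1.093], [0.648, -0.529, 0.548, 0.665], [-0.01, 0.714, 0.7, 0.949], [0.0, 0.0, 0.0, 1.0]]
top [[472.3, 0.0, 314.8], [0.0, 472.3, 237.2], [0.0, 0.0, 1.0]] [[0.0, 0.994, -0.107, 0.44], [-0.999, -0.004, -0.036, -0.026], [-0.036, 0.107, 0.994, 0.977], [0.0, 0.0, 0.0, 1.0]]
{'time_s': 0.1, 'qpos': array([ 1.04143406e+00,  3.00391323e-01,  1.52150888e+00,  3.11713935e-05,
        1.32068942e+00, -6.65813425e-02]), 'joint_vel': array([-2.30519220e-03, -7.08398223e-04,  5.94359324e-05, -1.47785984e-04,
       -1.91533197e-03, -4.57671384e-04]), 'tau': array([-4.42760011e-04, -5.32645154e+01, -3.53282368e+01,  7.08920765e-02,
        2.35435978e-02, -9.91185357e-05]), 'ee_pos': array([0.2454117 , 0.49195755, 0.20496063]), 'eef_rot': array([-3.14059990e+00, -9.64573808e-05,  2.67880395e+00]), 'force': array([-0.19424833,  0.17341691,  0.86247735]), 'moment': array([ 0.01259775,  0.05429284, -0.0716044 ]), 'grip_force': 0.0, 'grip_width': 0.09395268184947599}
```

View pics/scene0.png

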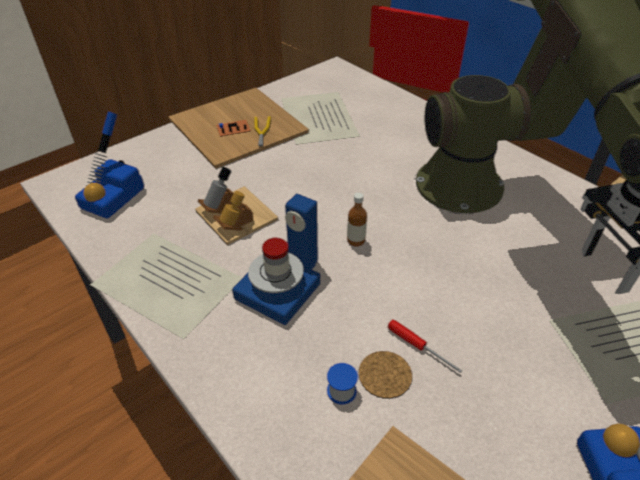

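View pics/top0.png

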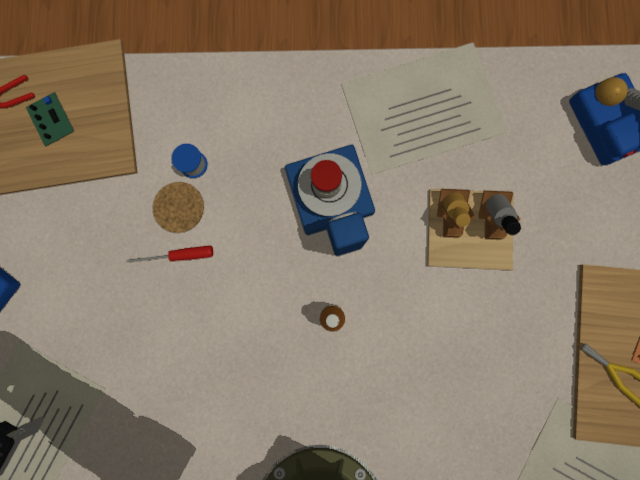

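The top view shows the tin lid at (326,177), column (348,232), coaster (178,207), spool (189,160), screwdriver (190,255) and bottle (332,318). The rack is near (470,230), with the steel knob at (510,226) and the brass weight at (457,212). The weights lean towards the robot.

```bash
python3 - <<'E'
from h import *
c=dict(np.load('top0.npz')); W=cloud(c); px=c['pixels']; hsv=cv2.cvtColor(px,cv2.COLOR_RGB2HSV)
def reg(u0,u1,v0,v1,zlo,zhi,tag):
    S=W[v0:v1,u0:u1].reshape(-1,3); S=S[(S[:,2]>zlo)&(S[:,2]<zhi)]
    (cx,cy),r=cv2.minEnclosingCircle(S[:,:2].astype(np.float32)); 
    rr=cv2.minAreaRect(S[:,:2].astype(np.float32))
    print(tag,len(S),'mean',S.mean(0).round(4),'circ',round(cx,4),round(cy,4),round(r,4),'rect',np.round(rr[0],4),np.round(rr[1],4),round(rr[2],1))
reg(300,350,150,210,.14,.18,'lid')
reg(275,375,140,215,.06,.09,'pan')
reg(320,375,205,260,.18,.21,'column')
reg(275,385,140,260,.03,.05,'base')
reg(145,212,175,240,.003,.008,'coaster')
reg(165,212,140,182,.045,.07,'spool')
reg(310,350,295,340,.1,.17,'bottle')
reg(420,520,180,275,.006,.03,'rackbase')
reg(495,525,212,240,.09,.2,'knob')
reg(442,475,200,232,.07,.2,'brassknob')
reg(110,220,240,270,.007,.04,'screwdr')
print('bench',np.nanmedian(W[350:400,400:500,2]), 'lidz',np.nanmedian(W[170:185,318:334,2]))
# knob & body points
for n,(u0,u1,v0,v1) in dict(steel=(480,525,185,240),brass=(438,475,185,235)).items():
    S=W[v0:v1:5,u0:u1:5]; print(n); print(S[...,2].round(3))
E
python3 - <<'E'
import cv2
a=cv2.imread('pics/top0.png')[135:275,270:530]; b=cv2.imread('pics/scene0.png')[155:325,180:385]
cv2.imwrite('pics/c0.png',cv2.resize(a,None,fx=3,fy=3,interpolation=cv2.INTER_CUBIC))
E
```

```text
lid 792 mean [ 0.6386 -0.0158  0.1529] circ 0.6397 -0.0157 0.0284 rect [ 0.6394 -0.0157] [0.0551 0.0553] 18.6
pan 2127 mean [ 0.6346 -0.0231  0.0733] circ 0.6408 -0.0206 0.0621 rect [ 0.6417 -0.0208] [0.1212 0.1203] 89.5
column 1085 mean [ 0.5352 -0.0527  0.1933] circ 0.5351 -0.0534 0.0364 rect [ 0.5374 -0.0525] [0.0543 0.0598] 17.2
base 2032 mean [ 0.6309 -0.018   0.0389] circ 0.6204 -0.0248 0.1171 rect [ 0.6122 -0.0292] [0.2109 0.1502] 17.1
coaster 1677 mean [0.6101 0.2979 0.0049] circ 0.6145 0.2946 0.0942 rect [0.613  0.2986] [0.1376 0.1405] 2.3
spool 684 mean [0.7013 0.2691 0.0543] circ 0.7018 0.2693 0.0308 rect [0.7015 0.2695] [0.0594 0.0592] 63.9
bottle 336 mean [ 0.3846 -0.0254  0.1232] circ 0.3834 -0.0259 0.0203 rect [ 0.3824 -0.0252] [0.0382 0.0372] 31.1
rackbase 4008 mean [ 0.5366 -0.2989  0.0118] circ 0.5593 -0.308 0.1151 rect [ 0.5598 -0.3084] [0.1706 0.1603] 87.1
knob 387 mean [ 0.5581 -0.348   0.1155] circ 0.5607 -0.3499 0.0264 rect [ 0.5577 -0.3506] [0.0385 0.0462] 88.9
brassknob 474 mean [ 0.5802 -0.2655  0.0899] circ 0.5787 -0.2673 0.0312 rect [ 0.5808 -0.2684] [0.05
[... 806 characters left out ...]
  0.056  0.124  0.123  0.123 -0.   ]
 [ 0.016  0.019  0.047  0.05   0.054  0.052  0.116  0.002 -0.003]]
brass
[[ 0.003 -0.007 -0.003 -0.003 -0.001 -0.     0.002 -0.005]
 [ 0.013  0.046  0.049  0.047  0.046  0.046  0.045  0.002]
 [ 0.008  0.043  0.046  0.059  0.058  0.044  0.043  0.008]
 [ 0.009  0.037  0.062  0.072  0.08   0.079  0.011  0.006]
 [ 0.038  0.03   0.07   0.074  0.074  0.071  0.044  0.013]
 [ 0.019  0.064  0.067  0.068  0.095  0.1    0.068  0.01 ]
 [ 0.018  0.08   0.061  0.09   0.107  0.111  0.108  0.077]
 [ 0.013  0.012  0.07   0.032  0.104  0.103  0.106  0.012]
 [ 0.01   0.02   0.053  0.068  0.097  0.097  0.015  0.013]
 [ 0.009  0.018  0.054  0.053  0.054  0.055  0.012  0.012]]
```

View pics/c0.png

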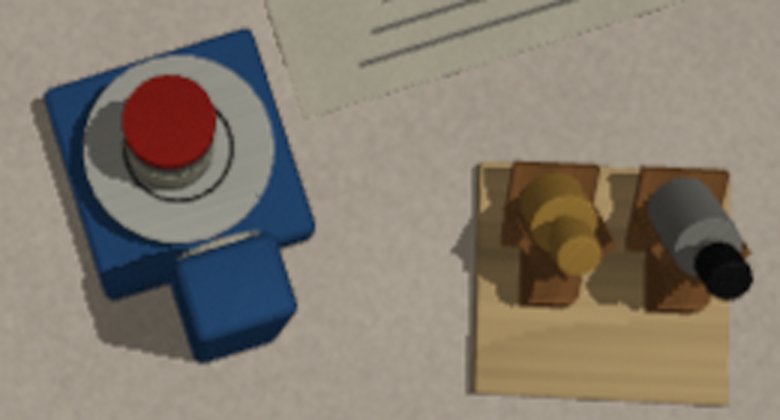

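```bash
cat >> h.py <<'E'
from scipy.spatial.transform import Rotation as Ro
def rows(p1,R1,N,g,p0=None,R0=None):
    """straight-line rows from (p0,R0) (default measured) to (p1,R1); prints rounded rows"""
    o=ctrl.get_obs()
    p0=o['ee_pos'] if p0 is None else np.array(p0)
    R0=Ro.from_euler('xyz',o['eef_rot']) if R0 is None else R0
    rv=(R0.inv()*R1).as_rotvec(); p1=np.array(p1); P,R=p0,R0
    out=[]
    for k in range(1,N+1):
        t=R.inv().apply(p0+(p1-p0)*k/N-P).round(3); w=(rv/N).round(3)
        if k==N: w=(R.inv()*R1).as_rotvec().round(3)
        P=P+R.apply(t); R=R*Ro.from_rotvec(w)
        out.append([g]+[float(x)+0 for x in t]+[float(x)+0 for x in w])
    for i in range(0,N,8): print(out[i:i+8])
    return P,R
def down(yaw): return Ro.from_euler('xyz',[np.pi,0,yaw])
E
python3 - <<'E'
from h import *
c=dict(np.load('top0.npz')); W=cloud(c); hsv=cv2.cvtColor(c['pixels'],cv2.COLOR_RGB2HSV)
s=hsv[170:245,140:215]; w=W[170:245,140:215]
m=(s[...,1]>110)&(w[...,2]<.012)&(s[...,0]<25)&(np.hypot(w[...,0]-.61,w[...,1]-.30)<.075)
P=w[m]; print(m.sum(),P.mean(0),cv2.minEnclosingCircle(P[:,:2].astype(np.float32)),cv2.minAreaRect(P[:,:2].astype(np.float32)))
print(ctrl.get_obs()['ee_pos'])
rows([.6395,-.0157,.26],down(.298),16,100)
E
```

```text
1974 [0.60957398 0.29809171 0.00446302] ((0.6103611588478088, 0.2982301414012909), 0.05466321110725403) ((0.6095072031021118, 0.2990460693836212), (0.10692054033279419, 0.10629484802484512), 44.89997482299805)
[0.2454117  0.49195755 0.20496063]
[[100, -0.036, -0.017, -0.003, 0.0, 0.0, 0.149], [100, -0.039, -0.012, -0.004, 0.0, 0.0, 0.149], [100, -0.039, -0.006, -0.003, 0.0, 0.0, 0.149], [100, -0.041, 0.0, -0.004, 0.0, 0.0, 0.149], [100, -0.039, 0.006, -0.003, 0.0, 0.0, 0.149], [100, -0.039, 0.011, -0.004, 0.0, 0.0, 0.149], [100, -0.036, 0.018, -0.003, 0.0, 0.0, 0.149], [100, -0.033, 0.022, -0.003, 0.0, 0.0, 0.149]]
[[100, -0.03, 0.028, -0.004, 0.0, 0.0, 0.149], [100, -0.025, 0.031, -0.003, 0.0, 0.0, 0.149], [100, -0.02, 0.034, -0.004, 0.0, 0.0, 0.149], [100, -0.015, 0.038, -0.003, 0.0, 0.0, 0.149], [100, -0.009, 0.039, -0.004, 0.0, 0.0, 0.149], [100, -0.004, 0.04, -0.003, 0.0, 0.0, 0.149], [100, 0.003, 0.04, -0.003, 0.0, 0.0, 0.149], [100, 0.009, 0.039, -0.004, 0.001, 0.001, 0.146]]
```

Coaster centre is about (0.610, 0.298).

servo_tool([
  [100,-0.036,-0.017,-0.003,0,0,0.149],
  [100,-0.039,-0.012,-0.004,0,0,0.149],
  [100,-0.039,-0.006,-0.003,0,0,0.149],
  [100,-0.041,0,-0.004,0,0,0.149],
  [100,-0.039,0.006,-0.003,0,0,0.149],
  [100,-0.039,0.011,-0.004,0,0,0.149],
  [100,-0.036,0.018,-0.003,0,0,0.149],
  [100,-0.033,0.022,-0.003,0,0,0.149],
], force=25)

```text
time_s: 1.1
ee_pos: [0.4429, 0.2374, 0.2323]
eef_rot: [-3.141, 0.0, 1.482]
force: [0.7, 0.6, -0.4]
grip_width: 0.0943
grip_force: 0.0
```

servo_tool([
  [100,-0.03,0.028,-0.004,0,0,0.149],
  [100,-0.025,0.031,-0.003,0,0,0.149],
  [100,-0.02,0.034,-0.004,0,0,0.149],
  [100,-0.015,0.038,-0.003,0,0,0.149],
  [100,-0.009,0.039,-0.004,0,0,0.149],
  [100,-0.004,0.04,-0.003,0,0,0.149],
  [100,0.003,0.04,-0.003,0,0,0.149],
  [100,0.009,0.039,-0.004,0,0,0.146],
])

```text
time_s: 2.1
ee_pos: [0.6403, -0.0162, 0.2601]
eef_rot: [-3.141, 0.001, 0.293]
force: [0.1, 0.1, -0.1]
grip_width: 0.0938
grip_force: 0.0
```

```bash
python3 - <<'E'
from h import *
shot('wrist','w1'); o=ctrl.get_obs(); print(o['ee_pos'],o['eef_rot'],o['qpos'],o['time_s'])
rows([.6395,-.0157,.106],down(.298),8,100)
E
```

```text
[ 0.6420403  -0.0198852   0.25989257] [3.14094292e+00 6.85419118e-04 2.82744563e-01] [-8.76110250e-02  4.82931061e-01  1.14493897e+00 -8.55142311e-04
  1.51412641e+00  1.20048912e+00] 2.15
[[100, 0.0, -0.001, 0.019, 0.0, 0.0, -0.002], [100, 0.0, 0.0, 0.019, 0.0, 0.0, -0.002], [100, 0.0, -0.001, 0.02, 0.0, 0.0, -0.002], [100, -0.001, 0.0, 0.019, 0.0, 0.0, -0.002], [100, 0.0, -0.001, 0.019, 0.0, 0.0, -0.002], [100, 0.0, -0.001, 0.019, 0.0, 0.0, -0.002], [100, 0.0, 0.0, 0.02, 0.0, 0.0, -0.002], [100, 0.0, -0.001, 0.019, 0.001, 0.001, -0.001]]
```

View pics/w1.png

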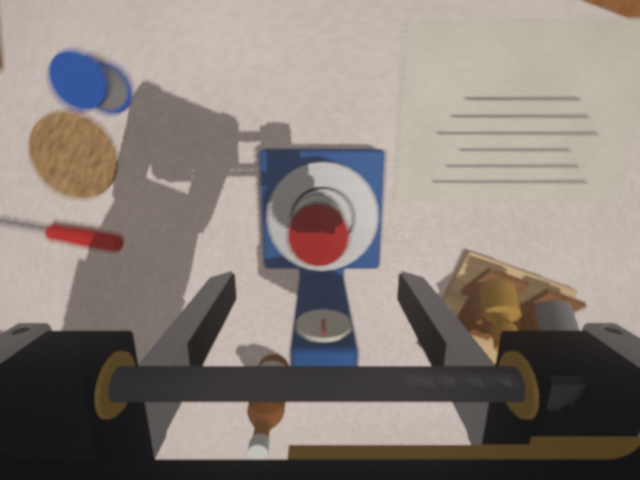

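The wrist view shows the tin (318,235) centred between the fingers and square to the scale. I'll descend, then check before closing.

servo_tool([
  [100,0,0,0.024,0,0,0],
  [100,0,0,0.024,0,0,0],
  [100,0,0,0.024,0,0,0],
  [100,0,0,0.024,0,0,0],
  [100,0,0,0.024,0,0,0],
  [100,0,0,0.024,0,0,0],
  [100,0,0,0.01,0,0,0],
  [100,0,0,0,0,0,0],
])

```text
time_s: 3.15
ee_pos: [0.6396, -0.0151, 0.1061]
eef_rot: [-3.141, 0.001, 0.298]
force: [0.8, 0.2, -0.8]
grip_width: 0.094
grip_force: 0.0
```

```bash
python3 - <<'E'
from h import *
o=ctrl.get_obs(); print(o['ee_pos'],o['eef_rot'],o['time_s'],o['force'])
W=cloud(shot('wrist','w2')); S=W.reshape(-1,3); S=S[(S[:,2]>.148)&(S[:,2]<.158)&(np.hypot(S[:,0]-.639,S[:,1]+.016)<.036)]
print(cv2.minAreaRect(S[:,:2].astype(np.float32)),len(S))
rows([.6395,-.0157,.106],down(.298),1,100)
E
```

```text
[ 0.63960389 -0.01513098  0.10612796] [-3.14126126e+00  8.96694530e-04  2.97877994e-01] 3.15 [ 0.78867042  0.21236687 -0.75733693]
((0.643843412399292, -0.012832209467887878), (0.04695374518632889, 0.05574647709727287), 17.648075103759766) 10104
[[100, -0.001, 0.0, 0.001, 0.0, 0.0, 0.0]]
```

servo_tool([
  [50,0,0,0,0,0,0],
  [45,0,0,0,0,0,0],
  [45,0,0,0,0,0,0],
  [45,0,0,0,0,0,0],
  [45,0,0,0,0,0,0],
  [45,0,0,0,0,0,0],
  [45,0,0,0,0,0,0],
  [45,0,0,0,0,0,0],
], force=25)

```text
time_s: 4.2
ee_pos: [0.6398, -0.0152, 0.1065]
eef_rot: [3.141, -0.0, 0.298]
force: [1.0, -1.2, 0.4]
grip_width: 0.0563
grip_force: 25.0
```

servo_tool([
  [45,0,0,-0.005,0,0,0],
  [45,0,0,-0.005,0,0,0],
  [45,0,0,-0.01,0,0,0],
  [45,0,0,-0.015,0,0,0],
  [45,0,0,-0.02,0,0,0],
  [45,0,0,-0.02,0,0,0],
  [45,0,0,-0.015,0,0,0],
  [45,0,0,-0.01,0,0,0],
])

```text
time_s: 5.2
ee_pos: [0.6399, -0.0151, 0.2076]
eef_rot: [3.141, -0.001, 0.298]
force: [0.2, -0.1, -1.8]
grip_width: 0.0559
grip_force: 25.0
```

```bash
python3 - <<'E'
from h import *
o=ctrl.get_obs(); print(o['ee_pos'],o['eef_rot'],o['time_s'],o['force'],o['grip_width'],o['grip_force'])
W=cloud(shot('wrist','w3')); S=W.reshape(-1,3); x,y,z=o['ee_pos']
S=S[(S[:,2]>z+.03)&(S[:,2]<z+.06)&(np.hypot(S[:,0]-x,S[:,1]-y)<.033)]
print('lid z-tcp',np.median(S[:,2])-z)
c=shot('top','t3'); W=cloud(c); S=W[135:215,275:380].reshape(-1,3);S=S[(S[:,2]>.06)&(S[:,2]<.1)]
print('pan z',np.median(S[:,2]))
rows([.61,.298,.16],down(.298),10,45)
E
```

```text
[ 0.63986156 -0.01514365  0.20759748] [ 3.14132623e+00 -7.27567994e-04  2.97805183e-01] 5.2 [ 0.15267876 -0.09916302 -1.82053496] 0.055930009633377784 24.996609438494488
lid z-tcp 0.046991787484129494
pan z nan
[[45, 0.006, -0.031, 0.005, 0.0, 0.0, 0.0], [45, 0.007, -0.031, 0.004, 0.0, 0.0, 0.0], [45, 0.006, -0.03, 0.005, 0.0, 0.0, 0.0], [45, 0.006, -0.031, 0.005, 0.0, 0.0, 0.0], [45, 0.007, -0.031, 0.005, 0.0, 0.0, 0.0], [45, 0.006, -0.031, 0.004, 0.0, 0.0, 0.0], [45, 0.006, -0.031, 0.005, 0.0, 0.0, 0.0], [45, 0.006, -0.031, 0.005, 0.0, 0.0, 0.0]]
[[45, 0.007, -0.03, 0.005, 0.0, 0.0, 0.0], [45, 0.006, -0.031, 0.004, 0.001, -0.001, 0.0]]
  return _methods._mean(a, axis=axis, dtype=dtype,
  ret = ret.dtype.type(ret / rcount)
```

servo_tool([
  [45,0.003,-0.015,0,0,0,0],
  [45,0.006,-0.031,0,0,0,0],
  [45,0.007,-0.035,0.004,0,0,0],
  [45,0.007,-0.035,0.005,0,0,0],
  [45,0.008,-0.037,0.005,0,0,0],
  [45,0.008,-0.037,0.007,0,0,0],
  [45,0.008,-0.037,0.007,0,0,0],
  [45,0.007,-0.035,0.006,0,0,0],
])

```text
time_s: 6.3
ee_pos: [0.6135, 0.2533, 0.1712]
eef_rot: [-3.142, 0.002, 0.298]
force: [0.9, -1.0, -2.4]
grip_width: 0.0559
grip_force: 25.0
```

servo_tool([
  [45,0.006,-0.03,0.006,0,0,0],
  [45,0.003,-0.016,0.008,0,0,0],
  [45,0,0,0.02,0,0,0],
  [45,0,0,0.025,0,0,0],
  [45,0,0,0.025,0,0,0],
  [45,0,0,0.02,0,0,0],
  [45,0,0,0.012,0,0,0],
  [45,0,0,0,0,0,0],
])

```text
time_s: 7.3
ee_pos: [0.6094, 0.2977, 0.0557]
eef_rot: [3.141, 0.001, 0.298]
force: [-0.2, -0.6, -3.1]
grip_width: 0.056
grip_force: 25.0
```

```bash
python3 - <<'E'
from h import *
c=shot('top','t4');o=ctrl.get_obs(); print(o['ee_pos'],o['eef_rot'],o['time_s'],o['force'],o['grip_width'],o['grip_force'])
W=cloud(shot('wrist','w4')); S=W.reshape(-1,3); x,y,z=o['ee_pos']
S=S[(S[:,2]>z+.03)&(S[:,2]<z+.06)&(np.hypot(S[:,0]-x,S[:,1]-y)<.033)]
print('lid z-tcp',np.median(S[:,2])-z)
rows([.61,.298,.038],down(.298),1,45)
E
```

```text
[0.60979285 0.2978521  0.0567486 ] [-3.14155814e+00 -2.99956695e-04  2.97749257e-01] 7.35 [-0.60376229 -0.42070231 -2.17792554] 0.05626314521770567 24.996589631664392
lid z-tcp 0.04694725467697302
[[45, 0.0, 0.0, 0.019, 0.0, -0.001, 0.0]]
```

View pics/w4.png

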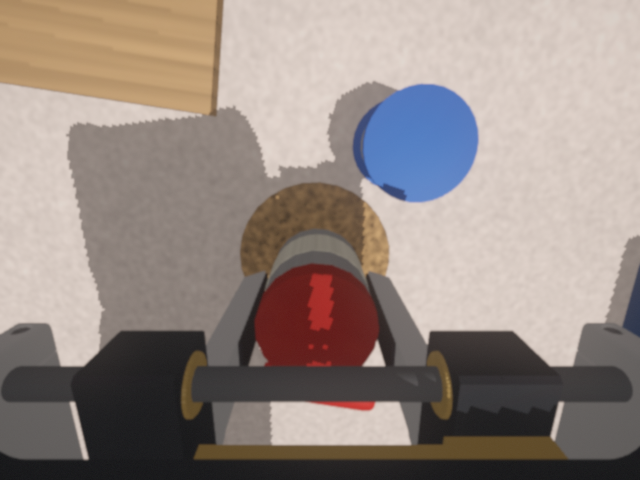

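The tin (318,315) is over the coaster and the spool (417,142) is clear, so I'll lower it.

servo_tool([
  [45,0,0,0.004,0,0,0],
  [45,0,0,0.004,0,0,0],
  [45,0,0,0.004,0,0,0],
  [45,0,0,0.003,0,0,0],
  [45,0,0,0.002,0,0,0],
  [45,0,0,0.001,0,0,0],
  [45,0,0,0,0,0,0],
  [45,0,0,0,0,0,0],
])

```text
time_s: 8.4
ee_pos: [0.6097, 0.2978, 0.0386]
eef_rot: [-3.142, -0.0, 0.298]
force: [0.6, -0.6, -1.8]
grip_width: 0.0559
grip_force: 25.0
```

servo_tool([
  [45,0,0,0.0005,0,0,0],
  [45,0,0,0.0005,0,0,0],
  [45,0,0,0.0005,0,0,0],
  [45,0,0,0,0,0,0],
  [45,0,0,0,0,0,0],
  [45,0,0,0,0,0,0],
  [45,0,0,0,0,0,0],
  [45,0,0,0,0,0,0],
])

```text
time_s: 9.4
ee_pos: [0.61, 0.2978, 0.038]
eef_rot: [-3.142, -0.001, 0.298]
force: [-2.2, -2.2, 7.6]
grip_width: 0.0565
grip_force: 25.0
```

servo_tool([
  [62,0,0,0,0,0,0],
  [70,0,0,0,0,0,0],
  [90,0,0,0,0,0,0],
  [90,0,0,0,0,0,0],
  [90,0,0,0,0,0,0],
  [90,0,0,-0.005,0,0,0],
  [90,0,0,-0.015,0,0,0],
  [90,0,0,-0.03,0,0,0],
])

```text
time_s: 10.4
ee_pos: [0.6093, 0.2976, 0.0875]
eef_rot: [3.141, 0.001, 0.298]
force: [-0.3, -0.9, -0.2]
grip_width: 0.0845
grip_force: 0.0
```

servo_tool([
  [90,0,0,-0.04,0,0,0],
  [90,0,0,-0.045,0,0,0],
  [90,0,0,-0.045,0,0,0],
  [90,0,0,-0.03,0,0,0],
  [90,0,0,-0.015,0,0,0],
  [90,0,0,0,0,0,0],
  [90,0,0,0,0,0,0],
  [90,0,0,0,0,0,0],
])

```text
time_s: 11.4
ee_pos: [0.6094, 0.2977, 0.2606]
eef_rot: [3.141, 0.002, 0.298]
force: [-0.7, 0.3, -0.0]
grip_width: 0.0846
grip_force: 0.0
```

```bash
python3 - <<'E'
from h import *
o=ctrl.get_obs(); print(o['ee_pos'],o['eef_rot'],o['time_s'],o['force'],o['grip_width'],o['qpos'])
c=shot('top','t5'); W=cloud(c); 
def reg(S,zlo,zhi,tag,cx,cy,r):
    S=S.reshape(-1,3); S=S[(S[:,2]>zlo)&(S[:,2]<zhi)&(np.hypot(S[:,0]-cx,S[:,1]-cy)<r)]
    if len(S): print(tag,len(S),S.mean(0).round(4),cv2.minAreaRect(S[:,:2].astype(np.float32)))
Ww=cloud(shot('wrist','w5'))
for S in (W,Ww):
    reg(S,.075,.095,'lid',.61,.298,.04)
    reg(S,.07,.09,'pan',.641,-.02,.08)
# steel weight: use top + scene clouds of w/ dark knob
s=dict(np.load('scene0.npz')); t0=dict(np.load('top0.npz'))
for n,c in (('top',t0),('scene',s)):
    W=cloud(c); g=c['pixels'].max(-1)
    m=(W[...,2]>.095)&(np.hypot(W[...,0]-.56,W[...,1]+.35)<.05)&(g<60)
    P=W[m]; print(n,m.sum(),P.mean(0).round(4),P.min(0).round(4),P.max(0).round(4))
E
```

```text
[0.60941156 0.29767253 0.26061454] [3.14135335e+00 1.96473689e-03 2.97822211e-01] 11.4 [-0.72998292  0.27784591 -0.04848856] 0.08457292757233639 [ 4.00396457e-01  5.75180882e-01  1.00678255e+00 -3.68682789e-05
  1.56160813e+00  1.67337071e+00]
lid 671 [0.609  0.2959 0.084 ] ((0.6095412373542786, 0.296985387802124), (0.05599863827228546, 0.05499764904379845), 52.65895462036133)
pan 3130 [ 0.6398 -0.0206  0.0774] ((0.6399123668670654, -0.02042023092508316), (0.12230606377124786, 0.12239527702331543), 9.599601745605469)
lid 2057 [0.6103 0.299  0.0849] ((0.609330415725708, 0.29831117391586304), (0.05573727563023567, 0.054695867002010345), 16.15803337097168)
pan 8537 [ 0.642  -0.0166  0.0781] ((0.6391936540603638, -0.018296316266059875), (0.12394539266824722, 0.12248816341161728), 32.46919631958008)
top 275 [ 0.5529 -0.3469  0.1225] [ 0.5362 -0.3628  0.0953] [ 0.5729 -0.3358  0.1348]
scene 100 [ 0.557  -0.3417  0.1182] [ 0.5378 -0.3548  0.0985] [ 0.5715 -0.3308  0.1336]
```

```bash
cat >> h.py <<'E'
from scipy.optimize import least_squares
YAW=-.05; TILT=-.611
RT=Ro.from_euler('xyz',[np.pi,TILT,YAW]); D=-RT.as_matrix()[:,2]
def knobfit(c,near,zmin=.09,rad=.04,d=D):
    """fit black capped cylinder r14 h30 with axis d; returns knob-middle"""
    W=cloud(c); g=c['pixels'].max(-1)
    P=W[(g<70)&(np.linalg.norm(W-near,axis=-1)<rad)]
    def f(p):
        q=P-p; a=q@d; r=np.linalg.norm(q-np.outer(a,d),axis=1)
        dx=np.stack([r-.014,np.abs(a)-.015],1); return np.linalg.norm(np.maximum(dx,0),axis=1)+np.minimum(dx.max(1),0)
    s=least_squares(f,near,loss='soft_l1',f_scale=.002); print(len(P),s.x.round(4),'rms',np.sqrt((f(s.x)**2).mean()).round(4)); return s.x
E
python3 - <<'E'
from h import *
print(D)
n=np.array([.56,-.348,.113])
for k in ('top0','scene0'): K=knobfit(dict(np.load(k+'.npz')),n)
K=knobfit(dict(np.load('top0.npz')),n)
rows(K+.081*D,RT,16,60)
E
```

```text
[-0.57296986  0.02867239  0.81907474]
377 [ 0.5543 -0.3501  0.1111] rms 0.0081
141 [ 0.5541 -0.3485  0.1072] rms 0.0068
377 [ 0.5543 -0.3501  0.1111] rms 0.0081
[[60, -0.018, 0.037, 0.005, -0.007, 0.038, 0.021], [60, -0.017, 0.037, 0.005, -0.007, 0.038, 0.021], [60, -0.017, 0.037, 0.005, -0.007, 0.038, 0.021], [60, -0.016, 0.038, 0.004, -0.007, 0.038, 0.021], [60, -0.015, 0.038, 0.003, -0.007, 0.038, 0.021], [60, -0.015, 0.038, 0.004, -0.007, 0.038, 0.021], [60, -0.014, 0.039, 0.003, -0.007, 0.038, 0.021], [60, -0.014, 0.038, 0.003, -0.007, 0.038, 0.021]]
[[60, -0.012, 0.039, 0.003, -0.007, 0.038, 0.021], [60, -0.012, 0.04, 0.002, -0.007, 0.038, 0.021], [60, -0.012, 0.039, 0.002, -0.007, 0.038, 0.021], [60, -0.01, 0.04, 0.003, -0.007, 0.038, 0.021], [60, -0.01, 0.04, 0.002, -0.007, 0.038, 0.021], [60, -0.009, 0.04, 0.002, -0.007, 0.038, 0.021], [60, -0.008, 0.04, 0.002, -0.007, 0.038, 0.021], [60, -0.007, 0.041, 0.002, -0.002, 0.035, 0.023]]
```

```bash
python3 - <<'E'
from h import *
rows(np.array([.5543,-.3501,.1111])+.165*D,RT,16,60)
E
```

```text
[[60, -0.021, 0.036, 0.001, -0.007, 0.038, 0.021], [60, -0.02, 0.036, 0.0, -0.007, 0.038, 0.021], [60, -0.019, 0.036, 0.0, -0.007, 0.038, 0.021], [60, -0.019, 0.037, 0.0, -0.007, 0.038, 0.021], [60, -0.017, 0.037, -0.001, -0.007, 0.038, 0.021], [60, -0.017, 0.038, -0.001, -0.007, 0.038, 0.021], [60, -0.016, 0.038, -0.002, -0.007, 0.038, 0.021], [60, -0.015, 0.039, -0.002, -0.007, 0.038, 0.021]]
[[60, -0.014, 0.038, -0.002, -0.007, 0.038, 0.021], [60, -0.014, 0.039, -0.003, -0.007, 0.038, 0.021], [60, -0.012, 0.039, -0.003, -0.007, 0.038, 0.021], [60, -0.011, 0.04, -0.003, -0.007, 0.038, 0.021], [60, -0.011, 0.04, -0.003, -0.007, 0.038, 0.021], [60, -0.009, 0.04, -0.003, -0.007, 0.038, 0.021], [60, -0.009, 0.04, -0.003, -0.007, 0.038, 0.021], [60, -0.008, 0.041, -0.004, -0.002, 0.035, 0.023]]
```

servo_tool([
  [60,-0.021,0.036,0.001,-0.007,0.038,0.021],
  [60,-0.02,0.036,0,-0.007,0.038,0.021],
  [60,-0.019,0.036,0,-0.007,0.038,0.021],
  [60,-0.019,0.037,0,-0.007,0.038,0.021],
  [60,-0.017,0.037,-0.001,-0.007,0.038,0.021],
  [60,-0.017,0.038,-0.001,-0.007,0.038,0.021],
  [60,-0.016,0.038,-0.002,-0.007,0.038,0.021],
  [60,-0.015,0.039,-0.002,-0.007,0.038,0.021],
])

```text
time_s: 12.5
ee_pos: [0.5344, -0.0254, 0.2541]
eef_rot: [3.11, -0.309, 0.133]
force: [0.7, -0.2, -0.2]
grip_width: 0.0561
grip_force: 0.0
```

servo_tool([
  [60,-0.014,0.038,-0.002,-0.007,0.038,0.021],
  [60,-0.014,0.039,-0.003,-0.007,0.038,0.021],
  [60,-0.012,0.039,-0.003,-0.007,0.038,0.021],
  [60,-0.011,0.04,-0.003,-0.007,0.038,0.021],
  [60,-0.011,0.04,-0.003,-0.007,0.038,0.021],
  [60,-0.009,0.04,-0.003,-0.007,0.038,0.021],
  [60,-0.009,0.04,-0.003,-0.007,0.038,0.021],
  [60,-0.008,0.041,-0.004,-0.002,0.035,0.023],
])

```text
time_s: 13.5
ee_pos: [0.4588, -0.347, 0.2467]
eef_rot: [-3.141, -0.613, -0.051]
force: [1.5, 0.7, -0.7]
grip_width: 0.0565
grip_force: 0.0
```

servo_tool([
  [55,0,0,0,0,0,0],
  [55,0,0,0,0,0,0],
  [55,0,0,0,0,0,0],
  [55,0,0,0,0,0,0],
  [55,0,0,0,0,0,0],
  [55,0,0,0,0,0,0],
  [55,0,0,0,0,0,0],
  [55,0,0,0,0,0,0],
])

```text
time_s: 14.5
ee_pos: [0.4594, -0.3457, 0.2468]
eef_rot: [-3.141, -0.612, -0.05]
force: [-0.9, 0.5, 0.2]
grip_width: 0.0517
grip_force: 0.0
```

```bash
python3 - <<'E'
from h import *
c=shot('wrist','w6'); o=ctrl.get_obs(); print(o['ee_pos'],o['eef_rot'],o['time_s'],o['qpos'])
t=shot('top','t6')
K=knobfit(c,np.array([.5543,-.35,.111]))
T=np.linalg.inv(c['pose']); k=T[:3,:3]@K+T[:3,3]; print('K px',c['mtx']@np.array([k[0],-k[1],-k[2]])/-k[2])
E
```

```text
[ 0.4593784  -0.3457154   0.24678808] [-3.14127136 -0.61211218 -0.04986242] 14.55 [-0.91886773  0.09308845  1.78725747  0.58238867  0.92428243  0.42377522]
615 [ 0.5519 -0.3494  0.1137] rms 0.001
K px [317.21782279 223.17435989   1.        ]
```

View pics/w6.png

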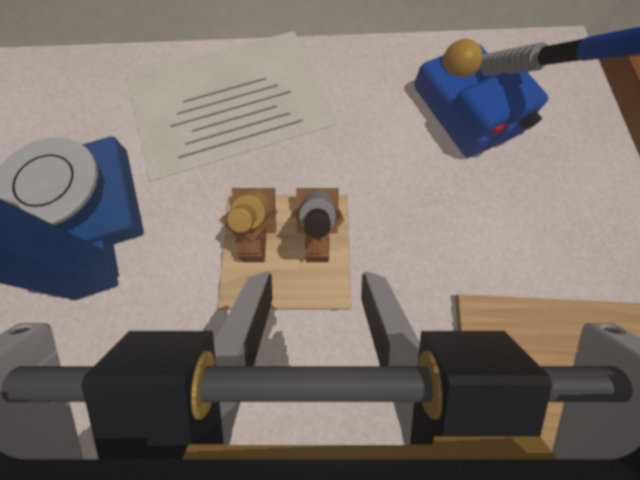

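The knob shows at (318,222), midway between the fingers, and the cylinder fit is good (1 mm). Next is the approach along the axis.

```bash
python3 - <<'E'
from h import *
rows(np.array([.5519,-.3494,.1137])-.017*D,RT,8,55)
E
```

```text
[[55, 0.0, 0.0, 0.022, 0.0, 0.0, 0.0], [55, 0.0, 0.0, 0.023, 0.0, 0.0, 0.0], [55, 0.0, 0.0, 0.022, 0.0, 0.0, 0.0], [55, 0.0, 0.0, 0.023, 0.0, 0.0, 0.0], [55, 0.0, -0.001, 0.022, 0.0, 0.0, 0.0], [55, -0.001, 0.0, 0.022, 0.0, 0.0, 0.0], [55, 0.0, 0.0, 0.023, 0.0, 0.0, 0.0], [55, 0.0, 0.0, 0.022, 0.0, -0.001, 0.0]]
```

servo_tool([
  [55,0,0,0.02,0,0,0],
  [55,0,0,0.03,0,0,0],
  [55,0,0,0.03,0,0,0],
  [55,0,0,0.03,0,0,0],
  [55,-0.001,-0.001,0.02,0,0,0],
  [55,0,0,0.01,0,0,0],
  [55,0,0,0,0,0,0],
  [55,0,0,0,0,0,0],
])

```text
time_s: 15.6
ee_pos: [0.5389, -0.349, 0.1325]
eef_rot: [3.141, -0.613, -0.05]
force: [-0.2, 0.6, -0.7]
grip_width: 0.0517
grip_force: 0.0
```

```bash
python3 - <<'E'
from h import *
c=shot('wrist','w7'); K=knobfit(c,np.array([.5519,-.3494,.1137]),rad=.03)
rows(K-.017*D,RT,1,55); rows(np.array([.5519,-.3494,.1137])-.017*D,RT,1,55)
E
```

```text
1855 [ 0.5518 -0.3493  0.1136] rms 0.0006
[[55, 0.0, 0.0, 0.04, 0.0, -0.002, 0.0]]
[[55, 0.0, 0.0, 0.04, 0.0, -0.002, 0.0]]
```

View pics/w7.png

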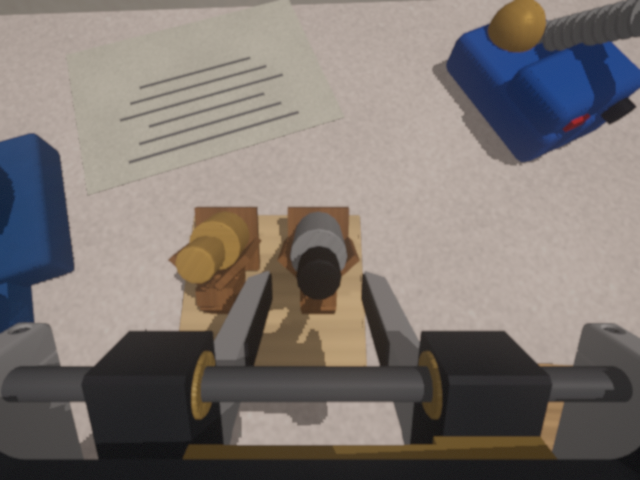

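The knob (318,272) is centred between the fingers. I'll advance the last 40 mm and grip.

servo_tool([
  [55,0,0,0.01,0,0,0],
  [55,0,0,0.012,0,0,0],
  [55,0,0,0.01,0,0,0],
  [55,0,0,0.006,0,0,0],
  [55,0,0,0.002,0,0,0],
  [55,0,0,0,0,0,0],
  [20,0,0,0,0,0,0],
  [20,0,0,0,0,0,0],
], force=45)

```text
time_s: 16.65
ee_pos: [0.5619, -0.3499, 0.0992]
eef_rot: [-3.142, -0.612, -0.05]
force: [-0.1, 0.2, 0.0]
grip_width: 0.0354
grip_force: 0.0
```

servo_tool([
  [20,0,0,0,0,0,0],
  [20,0,0,0,0,0,0],
  [20,0,0,0,0,0,0],
  [20,0,0,0,0,0,0],
  [20,0,0,0,0,0,0],
  [20,0,0,0,0,0,0],
  [20,0,0,0,0,0,0],
  [20,0,0,0,0,0,0],
])

```text
time_s: 17.65
ee_pos: [0.562, -0.3507, 0.0995]
eef_rot: [3.14, -0.613, -0.05]
force: [0.8, -5.8, 0.5]
grip_width: 0.0274
grip_force: 45.0
```

servo_tool([
  [20,0,0,-0.005,0,0,0],
  [20,0,0,-0.008,0,0,0],
  [20,0,0,-0.012,0,0,0],
  [20,0,0,-0.015,0,0,0],
  [20,0,0,-0.015,0,0,0],
  [20,0,0,-0.015,0,0,0],
  [20,0,0,-0.015,0,0,0],
  [20,0,0,-0.015,0,0,0],
])

```text
time_s: 18.65
ee_pos: [0.5038, -0.3467, 0.1811]
eef_rot: [-3.141, -0.611, -0.05]
force: [-0.1, -0.3, -5.8]
grip_width: 0.0276
grip_force: 45.0
```

```bash
python3 - <<'E'
from h import *
o=ctrl.get_obs(); print(o['ee_pos'],o['eef_rot'],o['time_s'],o['force'],o['grip_width'],o['grip_force'],o['qpos'])
c=shot('wrist','w8')
E
```

```text
[ 0.50384506 -0.34666805  0.18114112] [-3.14062627 -0.6114846  -0.04997849] 18.65 [-0.08521788 -0.32737761 -5.78571924] 0.02761994154169152 44.99829411506653 [-0.84691571  0.23673693  1.78239079  0.62983962  0.77292826  0.39216536]
```

View pics/w8.png

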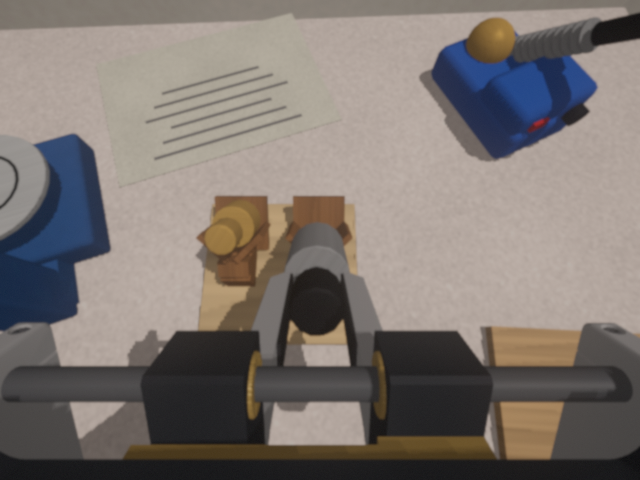

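The weight is held at 5.8 N and is clear of the rack; the brass weight is undisturbed at (230,230).

```bash
python3 - <<'E'
from h import *
P,R=rows([.504,-.347,.26],RT,4,20)
rows([.6396,-.0195,.29],down(.298),12,20,P,R)
E
```

```text
[[20, 0.011, 0.0, -0.016, 0.0, -0.001, 0.0], [20, 0.011, 0.0, -0.015, 0.0, -0.001, 0.0], [20, 0.011, 0.0, -0.016, 0.0, -0.001, 0.0], [20, 0.011, 0.0, -0.016, 0.001, 0.001, 0.001]]
[[20, 0.01, -0.028, 0.004, 0.009, -0.05, -0.028], [20, 0.01, -0.027, 0.003, 0.009, -0.05, -0.028], [20, 0.012, -0.028, 0.003, 0.009, -0.05, -0.028], [20, 0.012, -0.026, 0.003, 0.009, -0.05, -0.028], [20, 0.013, -0.027, 0.002, 0.009, -0.05, -0.028], [20, 0.014, -0.026, 0.002, 0.009, -0.05, -0.028], [20, 0.015, -0.025, 0.002, 0.009, -0.05, -0.028], [20, 0.016, -0.026, 0.001, 0.009, -0.05, -0.028]]
[[20, 0.016, -0.024, 0.0, 0.009, -0.05, -0.028], [20, 0.017, -0.025, 0.0, 0.009, -0.05, -0.028], [20, 0.018, -0.023, -0.001, 0.009, -0.05, -0.028], [20, 0.018, -0.024, -0.002, 0.008, -0.055, -0.028]]
```

servo_tool([
  [20,0.011,0,-0.016,0,0,0],
  [20,0.011,0,-0.016,0,0,0],
  [20,0.011,0,-0.016,0,0,0],
  [20,0.011,0,-0.016,0,0,0],
  [20,0.01,-0.028,0.004,0.009,-0.05,-0.028],
  [20,0.01,-0.027,0.003,0.009,-0.05,-0.028],
  [20,0.012,-0.028,0.003,0.009,-0.05,-0.028],
  [20,0.012,-0.026,0.003,0.009,-0.05,-0.028],
])

```text
time_s: 19.7
ee_pos: [0.5494, -0.2372, 0.2696]
eef_rot: [3.116, -0.409, 0.076]
force: [0.5, -0.2, -6.1]
grip_width: 0.0275
grip_force: 45.0
```

servo_tool([
  [20,0.013,-0.027,0.002,0.009,-0.05,-0.028],
  [20,0.014,-0.026,0.002,0.009,-0.05,-0.028],
  [20,0.015,-0.025,0.002,0.009,-0.05,-0.028],
  [20,0.016,-0.026,0.001,0.009,-0.05,-0.028],
  [20,0.016,-0.024,0,0.009,-0.05,-0.028],
  [20,0.017,-0.025,0,0.009,-0.05,-0.028],
  [20,0.018,-0.023,-0.001,0.009,-0.05,-0.028],
  [20,0.018,-0.024,-0.002,0.008,-0.055,-0.028],
])

```text
time_s: 20.7
ee_pos: [0.6398, -0.0181, 0.2895]
eef_rot: [3.141, -0.001, 0.298]
force: [-0.3, 0.9, -6.0]
grip_width: 0.0277
grip_force: 45.0
```

servo_tool([
  [20,0,0,0.01,0,0,0],
  [20,0,0,0.01,0,0,0],
  [20,0,0,0.01,0,0,0],
  [20,0,0,0.005,0,0,0],
  [20,0,0,0,0,0,0],
  [20,0,0,0,0,0,0],
  [20,0,0,0,0,0,0],
  [20,0,0,0,0,0,0],
])

```text
time_s: 21.7
ee_pos: [0.6394, -0.019, 0.2536]
eef_rot: [3.141, -0.001, 0.298]
force: [1.2, 0.1, -5.8]
grip_width: 0.0274
grip_force: 45.0
```

```bash
cat >> h.py <<'E'
def bodyfit(c,tcp,r=.021):
    """fit body cylinder below tcp: returns (axis dir, point at tcp z)"""
    W=cloud(c).reshape(-1,3); q=W-tcp
    P=W[(np.hypot(q[:,0],q[:,1])<.035)&(q[:,2]<-.018)&(q[:,2]>-.07)]; P=P[np.isfinite(P).all(1)]
    def f(v):
        d=np.array([v[2],v[3],1]); d/=np.linalg.norm(d); e=P-tcp-[v[0],v[1],0]
        return np.linalg.norm(np.cross(e,d),axis=1)-r
    s=least_squares(f,[0,0,0,0],loss='soft_l1',f_scale=.001); v=s.x
    print('n',len(P),'off',v[:2].round(4),'slope',v[2:].round(3),'rms',np.sqrt((f(v)**2).mean()).round(4)); return v
E
python3 - <<'E'
from h import *
o=ctrl.get_obs(); p=o['ee_pos'];print(p,o['eef_rot'],o['time_s'],o['force'],o['grip_width'],o['qpos'])
for n,t in (('wrist','w9'),('top','t9'),('scene','s9')):
    c=shot(n,t)
    try: bodyfit(c,p)
    except Exception as e: print(e)
    W=cloud(c); S=W.reshape(-1,3); S=S[(S[:,2]>.07)&(S[:,2]<.085)&(np.hypot(S[:,0]-.64,S[:,1]+.02)<.075)]
    print(n,'pan',S.mean(0) if len(S) else 0,cv2.minEnclosingCircle(S[:,:2].astype(np.float32)) if len(S) else 0)
a=cv2.imread('pics/w9.png'); b=cv2.imread('pics/s9.png')[140:320,180:380]
cv2.imwrite('pics/m9.png',np.hstack([cv2.resize(a,(400,300)),cv2.resize(b,(334,300),interpolation=cv2.INTER_CUBIC)]))
E
```

```text
[ 0.63938245 -0.01903079  0.25360549] [ 3.14143669e+00 -1.38104600e-03  2.97880953e-01] 21.7 [ 1.18834     0.12995807 -5.82310409] 0.027396404212569603 [-8.71627757e-02  4.77563141e-01  1.16684155e+00  3.75227917e-04
  1.49584946e+00  1.18572486e+00]
n 1001 off [0.0001 0.0015] slope [-0.005  0.003] rms 0.0002
wrist pan [ 0.65311508 -0.01583239  0.07808553] ((0.6395925879478455, -0.01952551119029522), 0.062030382454395294)
n 0 off [0. 0.] slope [0. 0.] rms nan
top pan 0 0
n 376 off [-0.0003  0.0009] slope [ 0. -0.] rms 0.0012
scene pan [ 0.64120567 -0.01608769  0.07628287] ((0.6396594643592834, -0.01915113627910614), 0.0644838735461235)h.py:44: RuntimeWarning: Mean of empty slice.
  print('n',len(P),'off',v[:2].round(4),'slope',v[2:].round(3),'rms',np.sqrt((f(v)**2).mean()).round(4)); return v
  ret = ret.dtype.type(ret / rcount)
```

View pics/m9.png

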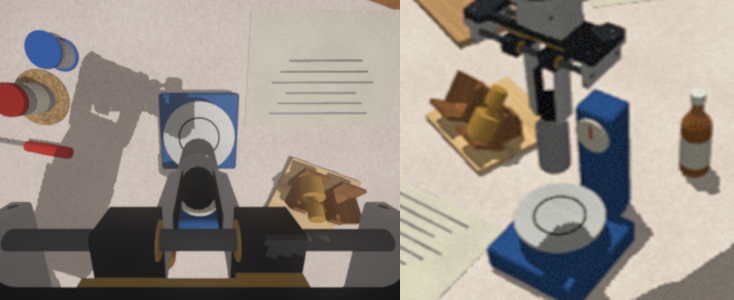

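The weight hangs upright (slope 0.005), within 2 mm of the pan centre. Now I'll lower it.

servo_tool([
  [20,0,0.001,0.01,0,0,0],
  [20,0,0.001,0.015,0,0,0],
  [20,0,0,0.018,0,0,0],
  [20,0,0,0.018,0,0,0],
  [20,0,0,0.015,0,0,0],
  [20,0,0,0.01,0,0,0],
  [20,0,0,0.005,0,0,0],
  [20,0,0,0.001,0,0,0],
])

```text
time_s: 22.85
ee_pos: [0.6401, -0.0209, 0.1615]
eef_rot: [3.141, -0.001, 0.298]
force: [0.4, -0.7, -6.2]
grip_width: 0.0272
grip_force: 45.0
```

servo_tool([
  [20,0,0,0.001,0,0,0],
  [20,0,0,0.001,0,0,0],
  [20,0,0,0.001,0,0,0],
  [20,0,0,0.001,0,0,0],
  [20,0,0,0.001,0,0,0],
  [20,0,0,0.001,0,0,0],
  [20,0,0,0.001,0,0,0],
  [20,0,0,0,0,0,0],
])

```text
time_s: 23.85
ee_pos: [0.6401, -0.0209, 0.1544]
eef_rot: [3.142, -0.001, 0.298]
force: [-0.6, 0.2, -5.7]
grip_width: 0.027
grip_force: 45.0
```

servo_tool([
  [20,0,0,0.001,0,0,0],
  [20,0,0,0.001,0,0,0],
  [20,0,0,0.001,0,0,0],
  [20,0,0,0.001,0,0,0],
  [20,0,0,0.001,0,0,0],
  [20,0,0,0,0,0,0],
  [20,0,0,0,0,0,0],
  [20,0,0,0,0,0,0],
])

```text
time_s: 24.85
ee_pos: [0.6401, -0.0209, 0.1495]
eef_rot: [3.141, -0.001, 0.298]
force: [0.1, 0.4, -3.1]
grip_width: 0.0273
grip_force: 45.0
```

```bash
python3 - <<'E'
from h import *
o=ctrl.get_obs(); p=o['ee_pos'];print(p,o['force'])
for n in ('wrist','scene'):
    c=shot(n,'p_'+n); bodyfit(c,p)
    W=cloud(c); S=W.reshape(-1,3); S=S[(S[:,2]>.055)&(S[:,2]<.085)&(np.hypot(S[:,0]-.64,S[:,1]+.02)<.063)&(np.hypot(S[:,0]-.64,S[:,1]+.02)>.028)]
    print(n,'pan z',np.median(S[:,2]))
E
```

```text
[ 0.64008844 -0.02092922  0.14950884] [ 0.12122864  0.39247727 -3.06971481]
n 996 off [0.0001 0.0015] slope [-0.004  0.004] rms 0.0002
wrist pan z 0.07201542305816849
n 313 off [-0.0006  0.0008] slope [-0.006 -0.006] rms 0.0012
scene pan z 0.07022336776799376
```

The pan is sinking under the weight with about 3 N still carried, so about 5 mm more is needed.

servo_tool([
  [20,0,0,0.001,0,0,0],
  [20,0,0,0.001,0,0,0],
  [20,0,0,0.001,0,0,0],
  [20,0,0,0.001,0,0,0],
  [20,0,0,0.001,0,0,0],
  [20,0,0,0,0,0,0],
  [20,0,0,0,0,0,0],
  [20,0,0,0,0,0,0],
])

```text
time_s: 25.95
ee_pos: [0.6401, -0.0209, 0.1445]
eef_rot: [3.141, -0.001, 0.298]
force: [-0.8, -0.5, 1.0]
grip_width: 0.027
grip_force: 45.0
```

servo_tool([
  [32,0,0,0,0,0,0],
  [36,0,0,0,0,0,0],
  [45,0,0,0,0,0,0],
  [60,0,0,0,0,0,0],
  [60,0,0,0,0,0,0],
  [60,0,0,0,0,0,0],
  [60,0,0,0,0,0,0],
  [60,0,0,0,0,0,0],
])

```text
time_s: 26.95
ee_pos: [0.6401, -0.0209, 0.1444]
eef_rot: [3.142, -0.001, 0.298]
force: [-0.2, -0.7, -0.3]
grip_width: 0.0567
grip_force: 0.0
```

servo_tool([
  [60,0,0,-0.005,0,0,0],
  [60,0,0,-0.015,0,0,0],
  [60,0,0,-0.025,0,0,0],
  [60,0,0,-0.03,0,0,0],
  [60,0,0,-0.03,0,0,0],
  [60,0,0,-0.02,0,0,0],
  [60,0,0,-0.01,0,0,0],
  [60,0,0,0,0,0,0],
])

```text
time_s: 27.95
ee_pos: [0.64, -0.021, 0.2801]
eef_rot: [3.141, -0.002, 0.298]
force: [-0.0, 0.5, -0.6]
grip_width: 0.0566
grip_force: 0.0
```

```bash
python3 - <<'E'
from h import *
o=ctrl.get_obs(); print(o['ee_pos'],o['force'],o['time_s'])
p=np.array([.6401,-.0209,.1445])
for n in ('wrist','scene'):
    c=shot(n,'q_'+n); bodyfit(c,p)
    W=cloud(c); S=W.reshape(-1,3); S=S[(S[:,2]>.055)&(S[:,2]<.085)&(np.hypot(S[:,0]-.64,S[:,1]+.02)<.066)]
    r=np.hypot(S[:,0]-.64,S[:,1]+.02); print(n,'pan z',np.median(S[r>.028,2]),cv2.minEnclosingCircle(S[(S[:,2]<.074),:2].astype(np.float32)))
    S=W.reshape(-1,3);S=S[(S[:,2]>.07)&(S[:,2]<.095)&(np.hypot(S[:,0]-.61,S[:,1]-.298)<.04)]
    print('tin lid',len(S),S.mean(0))
a=cv2.imread('pics/q_wrist.png'); b=cv2.imread('pics/q_scene.png')[140:410,180:480]
cv2.imwrite('pics/m10.png',np.hstack([cv2.resize(a,(400,300)),cv2.resize(b,(333,300),interpolation=cv2.INTER_CUBIC)]))
E
```

```text
[ 0.64000002 -0.02096917  0.28008355] [-0.02935207  0.5151949  -0.60723183] 27.95
n 255 off [0.0004 0.0012] slope [-0.001  0.001] rms 0.0002
wrist pan z 0.06774187871070741 ((0.639525294303894, -0.019807657226920128), 0.0621386356651783)
tin lid 2533 [0.61068152 0.29436653 0.08359913]
n 305 off [-0.0003  0.0005] slope [ 0.003 -0.007] rms 0.0012
scene pan z 0.06597426176469512 ((0.6407337188720703, -0.019989989697933197), 0.06588280200958252)
tin lid 651 [0.61165088 0.30110093 0.08251625]
```

View pics/m10.png

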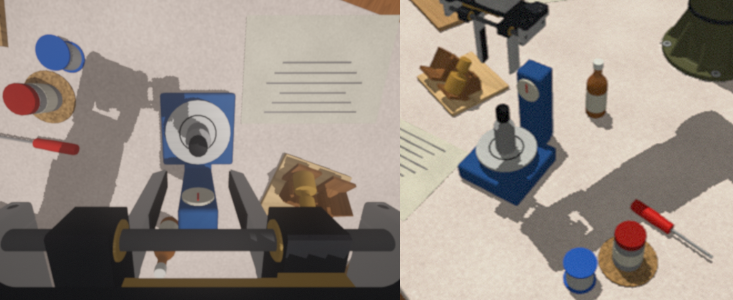

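The steel weight stands upright inside the ring, 1 mm off centre, with the pan down 10 mm. The tin is on the coaster and everything else is untouched.

```bash
python3 -c "
from station import ctrl
print(ctrl.hand_in())"
```

```text
the job is handed in; nothing more can be done
None
```

The job is handed in at about 28 s: the tin stands upright and released on the coaster, the steel weight stands upright about 1 mm from the pan's centre with the pan about 10 mm down, and in the last pictures the other objects looked undisturbed; the hand-in returned no verdict.

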